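# Open the blue closure dispenser at its touch latch

## Task

Get the blue cork box ready for bottling: press the front of its blue lid down until the touch latch lets go, take the finger away so that the spring lifts the lid ajar by itself, then push the lid up and back with a fingertip until it stands wide open, about upright. Only press and push, with nothing picked up; leave the white and yellow boxes shut and the bottles and other things on the bench where they stand.

Things in the scene. Friction and masses are not known exactly. Their poses are not given: they have to be found in the camera images.
- box_blue: blue painted steel cork box fixed to the bench, 160 mm front to back, 100 mm wide along y, walls 5 mm, rim 120 mm above the bench; origin at the centre of its underside, z up, x from the front (near the robot, latch side) to the back (hinge side), y along the hinge. Its flat lid covers it, with a 7 mm gap between rim and shut lid.
- lid_blue (a joint): angle of the blue lid about its hinge at the back edge, rad: 0 shut, positive as the front edge rises, 1.57 upright, stop at 1.65. Lid 160 x 100 x 8 mm, 0.15 kg; shut, its top is level, 135 mm above the bench. Let go by the latch and the finger, it is lifted by a damped spring in 1 to 2 s to about 0.8 rad (front edge 242 mm above the bench), and a stiff hinge keeps it wherever it is left.
- blue_press (a point): centre of the top of the steel disc (22 mm across, 1.5 mm proud) on the blue lid, 22 mm behind its front edge, midway along y: the place to press; moves with the lid, 136 mm above the bench when shut. It yields against about 4 to 7 N, the latch lets go after about 4 mm, and a stop is met at about 6 mm.
- blue_hinge (a point): middle of the blue lid's hinge line, on the underside of the lid at its back edge, 127 mm above the bench; does not move. The lid's front edge is 160 mm from it. From ajar, pushing the front edge up and back along its arc takes about 2 to 3 N; a push straight back rubs and takes several times more.
- box_white: the same box and lid in white, fixed to the bench; origin and axes as for the blue box. To be left shut.
- lid_white (a joint): angle of the white lid, rad, 0 shut; same latch. To be left shut.
- box_yellow: the same box and lid in yellow, fixed to the bench; origin and axes as for the blue box. To be left shut.
- lid_yellow (a joint): angle of the yellow lid, rad, 0 shut; same latch. To be left shut.
- sample: small amber bottle, 42 mm across, 95 mm high, loose, at the right; origin at the centre of its foot
- jar: clear glass jar with steel cap, 72 mm across, 100 mm high, loose, at the back; origin at the centre of its foot
- bottle_red: red bottle, 62 mm across, 210 mm high, loose, at the back; origin at the centre of its foot
- bottle_green: green bottle, 62 mm across, 210 mm high, loose, at the back; origin at the centre of its foot
- beaker: open steel cup, 72 mm across, 85 mm high, loose, at the right; origin at the centre of its foot
- bung: black rubber bung, 52 mm across, 40 mm high, loose, at the left; origin at the centre of its foot
- mallet: small hammer lying at the left, loose, lower than 40 mm; origin on the bench under its handle
Not all that is in view belongs to the job. Of the things like the box_white, leave any that is turquoise; of the rest the larger one is meant.

How it is judged:
On the way:
1. the latch has let go and the spring has lifted the blue lid ajar, with nothing touching it (value of joint lid_blue between 0.5 and 1.15 rad and contact force between each of the arm, the fingers and lid_blue below 0.1 N), for 0.2 s.
At the end, for the whole second after the job is handed in: the blue lid stands open by more than 1.25 rad (72 degrees) and is at rest, and the white and yellow lids are shut (each below 0.05 rad) (value of joint lid_blue above 1.25 rad and velocity of joint lid_blue between -0.05 and 0.05 rad/s and value of joint each of lid_white, lid_yellow below 0.05 rad); the robot touches nothing.
It fails at once if the white or the yellow lid is sprung open (above 0.1 rad) (value of joint any of lid_white, lid_yellow above 0.1 rad).
It fails at once if a bottle, jar, cup, bung or the hammer is picked up or pushed more than 30 mm from its place (distance of any of sample, jar, bottle_red, bottle_green, beaker, bung, mallet from where it was at the start of the episode above 0.03 m).
It fails at once if a bottle, jar, cup or bung is tipped over (angle between any of sample, jar, bottle_red, bottle_green, beaker, bung's own z axis and vertical above 0.5 rad).
It also fails if it takes over 48 s, if anything falls off the work surface, if the arm or the gripper's body presses on something with over 40 N, if the wrist force passes 120 N, or if a joint passes its speed limit or range.

## Robot

A 7-joint arm with a two-finger parallel gripper is mounted at the origin on the work surface. World frame = base frame: x ahead of the robot, y to its left, z up, the work surface at z = 0. Lengths are in m, angles in rad, forces in N, time in s.
With the tool pointing down it reaches from about 0.4 to 0.85 m from the base axis. Payload 10.4 kg.
Tool frame: the origin (TCP) lies between the finger pads; the fingertips stand 14 mm ahead of it and the grasp point (between the pads) lies 5 mm behind it; z points along the fingers, y is the direction in which the jaws open and shut (so a half turn about z gives the same grasp; the last joint's range is limited). The gripper opens to 87 mm and grips with 3 to 60 N. Pads are 19 mm wide; open, the fingers measure 117 mm over their backs; the gripper's body (75 mm by 190 mm) begins 51 mm behind the grasp point.
Start: joints at [-1.308, 0.332, -0.065, 1.46, 0.022, 1.35, -0.088], TCP at [0.176, 0.6, 0.237] pointing down, gripper open.
Joint ranges: [-2.6, 2.6], [-0.5, 2.12], [-1.47, 1.34], [0.16, 2.42], [-1.27, 4.41], [0.06, 2.06], [-2.6, 2.6]. Speed limits (rad/s): [2.22, 2.22, 2.79, 2.79, 3.14, 3.14, 3.14].

## Interface

Orientations are given as a unit quaternion [x, y, z, w].
In Python, from bench import readout, camera, calibration, order gives the robot as it stands.
- The arm moves only by the tool apply_moves, never from a script. Its argument "deltas" is a list of rows, each an object with "translation": the shift along the world's x, y, z in m, a list of three; "turn": the turn, a rotation vector about the world's x, y, z in rad, a list of three; "hand": the finger opening in m, from 0 to 0.087. A call has 1 to 5 rows; each row shifts and turns the pose as measured when the row begins; what a row does not reach is not made up. A row lasts 1/10 s, in which the tool goes at most 50 mm and 8.59 degrees, less where a joint would pass 70% of its speed; a pose out of reach is approached as far as the arm can. A call with a gripper value outside its range is refused whole. The fingers move at their own pace and stop on an object; "newtons" is the grip in N (left out, the last holds). Time passes only in rows, so rows that do not move let the fingers close. It gives the time, the measured TCP pose, the force and the opening at its end, in the units of the state.
- readout.read_state(): the state, without advancing time (a new reading comes with each control period).
- camera(name): name is "side" or "top"; returns the picture (400x640x3 uint8, red, green, blue); there is no depth.
- calibration(name): a dict with "fx", "fy", "cx", "cy" (pixels), "extrinsics" (4x4, takes a point from world to camera coordinates). Camera axes: x right, y down, z forward; pixel columns grow to the right and rows downward; lengths in m; the calibration is good to about 2 mm. A picture is of the moment at which its call begins. calibration takes no time and is no camera call.
- order.close_job(): hands the job in, once; it reports no verdict.
The state is a dict: "time": time; "joint_positions": joint angles; "joint_vel": joint speeds; "joint_torque": joint torques, N m; "ee_pos": TCP position; "eef_rot": TCP orientation; "ft_force": force on the tool from outside, world axes, zero at the start; "torque": the same for the moment, N m; "width": finger opening in m.
Only numpy, scipy, OpenCV 4.12 (cv2) and the standard library are available. Lean on these libraries where they do the work, as an engineer would, in place of code of your own. Each camera call takes 0.05 s, during which the arm holds its last target. There are 200 camera calls.

## Working session

There is one attempt and no reset: what is moved stays moved. The work goes in short steps, Python scripts to look and compute and a tool call to move; the robot and the scene stay as the last step left them, time stands still between calls to the robot, and variables do not carry over. Pictures are saved under pics/ and viewed, about 8 in all and at most 12, crops included, and the job is handed in when it is done.

Besides the shell and the picture viewer there is one more tool, called after ">>>" as name([rows], argument=value, ...), one row to a line, values as JSON. apply_moves: Moves the arm, as the interface text tells. Its arguments: {"type":"object","properties":{"deltas":{"type":"array","items":{"type":"object","properties":{"translation":{"type":"array","items":{"type":"number"}},"turn":{"type":"array","items":{"type":"number"}},"hand":{"type":"number"}}}},"newtons":{"type":"number"}},"required":["deltas"]}

```bash
mkdir -p pics; ls
python3 - <<'E'
from bench import readout, camera, calibration
import cv2, numpy as np
for n in ("top","side"):
    im=camera(n); cv2.imwrite(f"pics/{n}0.png",im[:,:,::-1])
    c=calibration(n); print(n,c["fx"],c["fy"],c["cx"],c["cy"]); print(np.round(c["extrinsics"],4))
s=readout.read_state(); print(s["time"],s["ee_pos"],s["eef_rot"],s["width"],s["ft_force"])
E
```

```text
pics
top 495.752260933252 495.752260933252 325.10848566869635 194.96595963048392
[[-0.0162 -0.9998 -0.0134  0.0459]
 [-0.995   0.0175 -0.0986  0.5392]
 [ 0.0988  0.0117 -0.995   1.332 ]
 [ 0.      0.      0.      1.    ]]
side 447.99837066449084 447.99837066449084 323.53455402961583 194.2368593145873
[[ 0.9448 -0.3272 -0.0184 -0.49  ]
 [-0.2491 -0.6807 -0.6889  0.2254]
 [ 0.2129  0.6555 -0.7246  1.2941]
 [ 0.      0.      0.      1.    ]]
0.1 [0.17614679 0.59933906 0.23585401] [ 1.42394759e-01  9.89809753e-01 -6.19421055e-04 -3.80162411e-05] 0.08692594626400062 [ 0.72924147  0.27853764 -0.05827367]
```

View pics/top0.png

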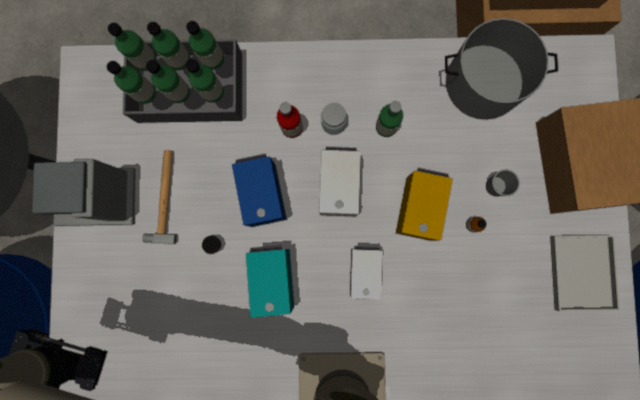

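View pics/side0.png

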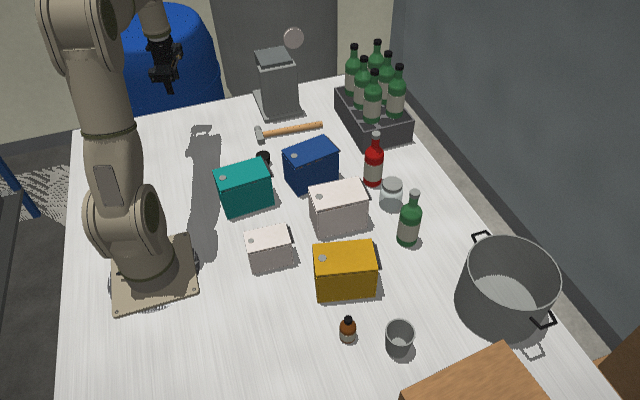

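The candidates, by pixel in the top view:
- **Blue:** only the lid at (259,190), with its disc at (261,212), is blue. The one at (270,283) is turquoise, so I leave it.
- **White:** there is a large one at (340,182) and a small one at (367,272). The large one is the box_white that stays shut.

Next I measure the blue lid and confirm it in a crop.

```bash
cat > h.py <<'E'
import cv2, numpy as np
from bench import calibration
def ray(n,u,v):
    c=calibration(n); E=np.array(c["extrinsics"]); R,t=E[:3,:3],E[:3,3]
    d=R.T@np.array([(u-c["cx"])/c["fx"],(v-c["cy"])/c["fy"],1]); return -R.T@t,d
def onz(n,u,v,z):
    o,d=ray(n,u,v); return o+d*(z-o[2])/d[2]
def tri(a,b):
    (o1,d1),(o2,d2)=ray("top",*a),ray("side",*b)
    s=np.linalg.lstsq(np.c_[d1,-d2],o2-o1,rcond=None)[0]
    p,q=o1+s[0]*d1,o2+s[1]*d2; return (p+q)/2,np.linalg.norm(p-q)
def proj(n,p):
    c=calibration(n); q=np.array(c["extrinsics"])@np.r_[p,1]
    return c["fx"]*q[0]/q[2]+c["cx"],c["fy"]*q[1]/q[2]+c["cy"]
E
python3 - <<'E'
from h import *
im=cv2.imread("pics/top0.png"); sd=cv2.imread("pics/side0.png")
def disc(im,x0,y0,r):
    h=cv2.cvtColor(im,cv2.COLOR_BGR2HSV); m=((h[...,1]<90)&(h[...,2]>90)).astype(np.uint8)
    n,l,s,c=cv2.connectedComponentsWithStats(m[y0-r:y0+r+1,x0-r:x0+r+1])
    for i in range(1,n): print("disc comp",s[i],c[i]+[x0-r,y0-r])
disc(im,261,212,8); disc(sd,297,157,8)
h=cv2.cvtColor(im,cv2.COLOR_BGR2HSV)
m=cv2.inRange(h,(105,150,120),(125,255,255)); m[:, :225]=0; m[:,300:]=0; m[:150]=0;m[235:]=0
m=cv2.morphologyEx(m,cv2.MORPH_CLOSE,np.ones((9,9)))
k=max(cv2.findContours(m,0,2)[0],key=cv2.contourArea)
r=cv2.minAreaRect(k); print(r)
P=np.array([onz("top",*q,.135) for q in cv2.boxPoints(r)]); print(P.round(4))
print([np.linalg.norm(P[i]-P[i-1]).round(4) for i in range(4)])
a=cv2.resize(im[140:320,225:385],None,fx=3.2,fy=3.2,interpolation=cv2.INTER_CUBIC)
cv2.polylines(a,[np.int32((cv2.boxPoints(r)-[225,140])*3.2)],True,(0,0,255),1)
cv2.imwrite("pics/crop1.png",a)
E
```

```text
disc comp [ 4  4  8  9 63] [260.47619048 212.28571429]
disc comp [ 2  4  7  5 28] [293.53571429 155.07142857]Traceback (most recent call last):
  File "<stdin>", line 11, in <module>
ValueError: max() iterable argument is empty
```

Run:
```python
from h import *
im=cv2.imread("pics/top0.png"); h=cv2.cvtColor(im,cv2.COLOR_BGR2HSV)
print(h[180,225:300:4].tolist()); print(h[150:235:4,258].tolist())
m=cv2.inRange(h,(100,120,100),(125,255,255)) 
v=h[180,255,2]; m=cv2.inRange(h,(100,120,int(v*.8)),(125,255,255)); m[:, :225]=0; m[:,300:]=0; m[:150]=0;m[235:]=0
m=cv2.morphologyEx(m,cv2.MORPH_CLOSE,np.ones((9,9)))
k=max(cv2.findContours(m,0,2)[0],key=cv2.contourArea)
r=cv2.minAreaRect(k); print(r)
P=np.array([onz("top",*q,.135) for q in cv2.boxPoints(r)]); print(P.round(4))
print([np.linalg.norm(P[i]-P[i-1]).round(4) for i in range(4)])
p,e=tri((260.5,212.3),(293.5+3.5-3.5,155.1)); print("tri",p,e)
print("disc on z", onz("top",260.5,212.3,.1365), onz("side",293.5,155.1,.1365))
a=cv2.resize(im[140:320,225:385],None,fx=3.2,fy=3.2,interpolation=cv2.INTER_CUBIC)
cv2.polylines(a,[np.int32((cv2.boxPoints(r)-[225,140])*3.2)],True,(0,0,255),1)
cv2.imwrite("pics/crop1.png",a)
for n,q,z in(("red",(285,107),.21),("mallet",(160,238),.03),("bung",(211,244),.04),("jar",(334,110),.1),("turq",(270,283),.135),("white",(340,182),.135)): print(n,onz("top",*q,z).round(3))
```

```text
[[17, 12, 151], [12, 8, 150], [12, 9, 149], [107, 198, 102], [108, 204, 101], [108, 198, 102], [107, 199, 104], [107, 201, 100], [107, 197, 106], [107, 196, 103], [107, 205, 102], [107, 205, 102], [108, 192, 101], [103, 183, 32], [20, 9, 81], [24, 11, 121], [17, 12, 155], [17, 12, 155], [15, 10, 152]]
[[12, 8, 150], [15, 12, 124], [110, 158, 84], [107, 198, 102], [108, 200, 102], [107, 203, 102], [107, 201, 104], [106, 214, 100], [107, 196, 104], [108, 200, 102], [107, 198, 102], [108, 198, 103], [108, 195, 106], [107, 197, 105], [108, 192, 105], [90, 7, 115], [38, 9, 119], [108, 194, 105], [107, 210, 68], [30, 2, 117], [15, 10, 151], [17, 12, 154]]
((256.326904296875, 190.13461303710938), (62.364925384521484, 38.6348762512207), 78.69007110595703)
[[0.6142 0.2729 0.135 ]
 [0.632  0.1763 0.135 ]
 [0.4756 0.1463 0.135 ]
 [0.4582 0.2417 0.135 ]]
[np.float64(0.1591), np.float64(0.0983), np.float64(0.1592), np.float64(0.097)]
tri [0.48837288 0.19874023 0.1354788 ] 0.0004432927441058559
disc on z [0.48808732 0.19863599 0.1365    ] [0.48832852 0.19757169 0.1365    ]
red [0.737 0.128 0.21 ]
mallet [0.43  0.488 0.03 ]
bung [0.411 0.346 0.04 ]
jar [0.757 0.009 0.1  ]
turq [0.312 0.176 0.135]
white [ 0.561 -0.003  0.135]
```

View pics/crop1.png

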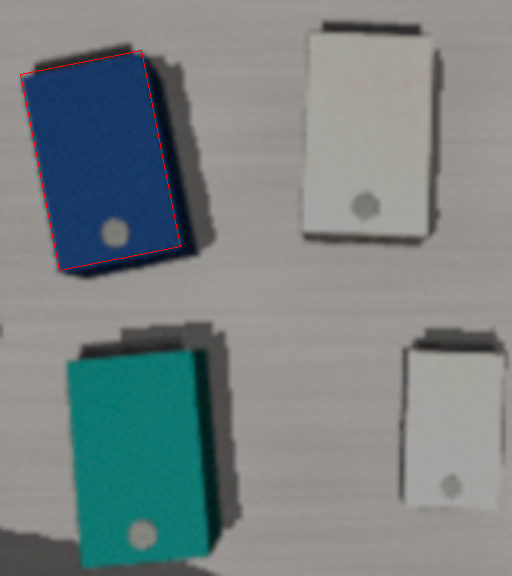

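The crop shows the red rectangle sitting tightly on the blue lid. It measures 159 x 98 mm against 160 x 100 given. The disc triangulates to (0.488, 0.199, 0.1355) with a 0.4 mm ray gap, and the value predicted from the lid front is (0.4885, 0.198). The lid axis is yawed +11°. I'll approach with the fingers shut and the jaw axis along the hinge, which is a +0.48 rad turn.

>>> apply_moves([
  {"translation": [0.03,-0.039,0.005],"turn": [0,0,0.1],"hand": 0},
  {"translation": [0.03,-0.039,0],"turn": [0,0,0.1],"hand": 0},
  {"translation": [0.03,-0.039,0],"turn": [0,0,0.1],"hand": 0},
  {"translation": [0.03,-0.039,0],"turn": [0,0,0.1],"hand": 0},
  {"translation": [0.03,-0.039,0],"turn": [0,0,0.08],"hand": 0},
], newtons=20)

```text
time: 0.6
ee_pos: [0.3218, 0.4021, 0.2373]
eef_rot: [-0.112, 0.994, -0.003, -0.002]
ft_force: [1.2, -0.1, 0.5]
width: 0.0546
```

>>> apply_moves([
  {"translation": [0.032,-0.038,0],"turn": [0,0,-0.03],"hand": 0},
  {"translation": [0.032,-0.038,0],"turn": [0,0,0],"hand": 0},
  {"translation": [0.032,-0.038,0],"turn": [0,0,0],"hand": 0},
  {"translation": [0.032,-0.038,0],"turn": [0,0,0],"hand": 0},
  {"translation": [0.032,-0.038,0],"turn": [0,0,0],"hand": 0},
])

```text
time: 1.1
ee_pos: [0.4804, 0.209, 0.2369]
eef_rot: [-0.098, 0.995, -0.002, -0.002]
ft_force: [0.5, 0.8, -0.2]
width: 0.0153
```

>>> apply_moves([
  {"translation": [0.008,-0.011,-0.03],"turn": [0,0,0],"hand": 0},
  {"translation": [0,0,-0.03],"turn": [0,0,0],"hand": 0},
  {"translation": [0,0,-0.014],"turn": [0,0,0],"hand": 0},
  {"translation": [0,0,0],"turn": [0,0,0],"hand": 0},
])

```text
time: 1.5
ee_pos: [0.4931, 0.188, 0.1604]
eef_rot: [-0.091, 0.996, -0.004, -0.002]
ft_force: [-0.3, -0.0, -0.2]
width: 0.0004
```

>>> apply_moves([
  {"translation": [-0.005,0.01,-0.003],"turn": [0,0,0],"hand": 0},
  {"translation": [0,0,0],"turn": [0,0,0],"hand": 0},
])

```text
time: 1.7
ee_pos: [0.4876, 0.1993, 0.1579]
eef_rot: [-0.091, 0.996, -0.004, -0.002]
ft_force: [0.6, 0.2, 0.2]
width: 0.0008
```

Run:
```python
from bench import readout, camera
import cv2
im=camera("side")[:,:,::-1]; cv2.imwrite("pics/s1.png",cv2.resize(im[90:230,230:400],None,fx=3.5,fy=3.5))
s=readout.read_state(); print(s["time"],s["ee_pos"],s["eef_rot"],s["ft_force"])
```

```text
1.75 [0.48826515 0.19845799 0.15838531] [-0.09080455  0.99586145 -0.00364667 -0.00109565] [ 0.57771171 -1.5007604   0.5910531 ]
```

View pics/s1.png

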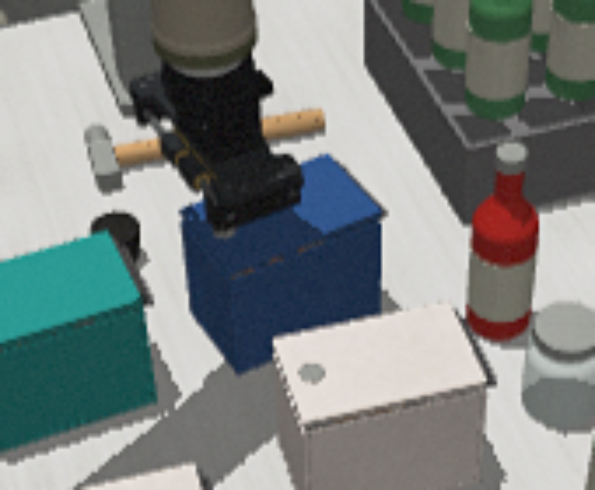

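The picture shows the shut fingers just above the disc, at about (225,230) in the crop, with everything else clear. Tip height is about 0.144. I'll press in small steps.

>>> apply_moves([
  {"translation": [0,0,-0.007],"turn": [0,0,0],"hand": 0},
  {"translation": [0,0,-0.003],"turn": [0,0,0],"hand": 0},
  {"translation": [0,0,-0.003],"turn": [0,0,0],"hand": 0},
])

```text
time: 2.05
ee_pos: [0.4888, 0.1995, 0.1469]
eef_rot: [-0.092, 0.996, -0.003, 0.0]
ft_force: [-3.3, -1.8, 6.7]
width: 0.0006
```

>>> apply_moves([
  {"translation": [0,0,-0.003],"turn": [0,0,0],"hand": 0},
  {"translation": [0,0,-0.002],"turn": [0,0,0],"hand": 0},
])

```text
time: 2.25
ee_pos: [0.4888, 0.1994, 0.1436]
eef_rot: [-0.091, 0.996, -0.003, 0.0]
ft_force: [-10.5, -5.2, 25.8]
width: 0.0006
```

The force rose to 25.8 N about 6 mm down, so the stop was met. Withdrawing up and toward the robot.

>>> apply_moves([
  {"translation": [0,0,0.045],"turn": [0,0,0],"hand": 0},
  {"translation": [-0.02,-0.004,0.045],"turn": [0,0,0],"hand": 0},
  {"translation": [-0.035,-0.007,0.03],"turn": [0,0,0],"hand": 0},
  {"translation": [-0.035,-0.007,0],"turn": [0,0,0],"hand": 0},
  {"translation": [0,0,0],"turn": [0,0,0],"hand": 0},
])

```text
time: 2.75
ee_pos: [0.3961, 0.1801, 0.2676]
eef_rot: [-0.091, 0.996, -0.002, 0.001]
ft_force: [-0.2, 0.8, 0.3]
width: 0.0002
```

>>> apply_moves([
  {"translation": [0,0,0],"turn": [0,0,0],"hand": 0},
  {"translation": [0,0,0],"turn": [0,0,0],"hand": 0},
  {"translation": [0,0,0],"turn": [0,0,0],"hand": 0},
  {"translation": [0,0,0],"turn": [0,0,0],"hand": 0},
  {"translation": [0,0,0],"turn": [0,0,0],"hand": 0},
])

```text
time: 3.25
ee_pos: [0.3977, 0.1801, 0.267]
eef_rot: [-0.09, 0.996, -0.003, 0.001]
ft_force: [0.2, -0.2, 0.2]
width: 0.0009
```

>>> apply_moves([
  {"translation": [0,0,0],"turn": [0,0,0],"hand": 0},
  {"translation": [0,0,0],"turn": [0,0,0],"hand": 0},
  {"translation": [0,0,0],"turn": [0,0,0],"hand": 0},
  {"translation": [0,0,0],"turn": [0,0,0],"hand": 0},
  {"translation": [0,0,0],"turn": [0,0,0],"hand": 0},
])

```text
time: 3.75
ee_pos: [0.3979, 0.18, 0.2662]
eef_rot: [-0.09, 0.996, -0.003, 0.0]
ft_force: [0.3, 0.7, 0.3]
width: 0.0008
```

>>> apply_moves([
  {"translation": [0,0,0],"turn": [0,0,0],"hand": 0},
  {"translation": [0,0,0],"turn": [0,0,0],"hand": 0},
  {"translation": [0,0,0],"turn": [0,0,0],"hand": 0},
  {"translation": [0,0,0],"turn": [0,0,0],"hand": 0},
  {"translation": [0,0,0],"turn": [0,0,0],"hand": 0},
])

```text
time: 4.25
ee_pos: [0.3979, 0.1801, 0.2664]
eef_rot: [-0.09, 0.996, -0.003, 0.0]
ft_force: [0.5, -0.5, 0.4]
width: 0.0005
```

Run:
```python
from bench import readout, camera
import cv2,numpy as np
a=camera("side")[:,:,::-1]; b=camera("top")[:,:,::-1]
cv2.imwrite("pics/side2.png",a);cv2.imwrite("pics/top2.png",b)
f=lambda i,x,y:cv2.resize(i[y:y+140,x:x+110],None,fx=3.6,fy=3.6)
cv2.imwrite("pics/s2.png",np.hstack([f(a,260,70),f(b,210,110)]))
s=readout.read_state(); print(s["time"],s["ee_pos"],s["eef_rot"],s["ft_force"])
```

```text
4.35 [0.39792117 0.18004526 0.2663489 ] [-9.00118365e-02  9.95936103e-01 -3.00940404e-03  3.00977606e-04] [-0.35118133  0.30035786  0.08133746]
```

View pics/s2.png

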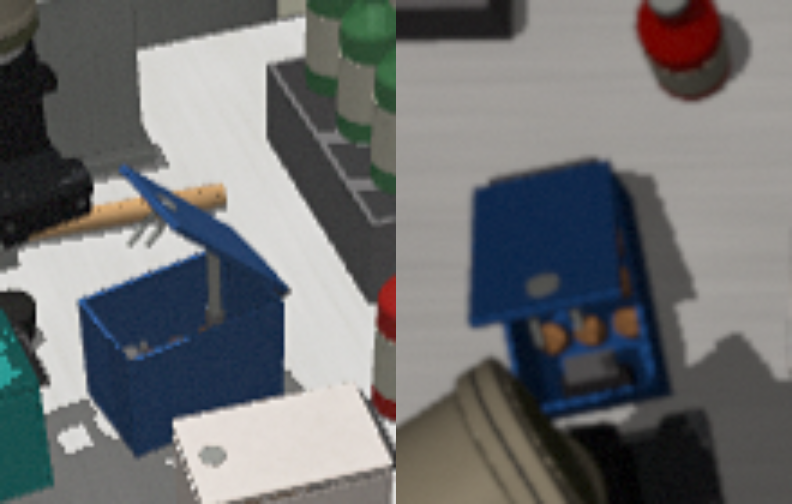

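The lid stands ajar with its front edge about 35 mm in front of the box centre, and the fingers are well clear. I'll triangulate its front corner to check the angle, then plan the arc.

Run:
```python
from h import *
H=np.array([.6231,.2246,.127]);u=np.array([.981,.192,0]);w=np.array([-.192,.981,0])
p,e=tri((230.6,200.3),(293.9,116.1)); d=p-H
print(p,e,"s",d@u,"y",d@w,"ang",np.arctan2(d[2],-d@u),"len",np.hypot(d[2],d@u))
for t in np.arange(.75,1.56,.1):
    q=H+u*(-.16*np.cos(t)-.0095)+[0,0,.16*np.sin(t)]
    print(round(t,2),(q+[0,0,-.012]).round(4),"TCP for tip 26 mm below edge")
```

```text
[0.51140289 0.25160945 0.24522323] 0.0034206155352000545 s -0.10438904821820957 y 0.0479421179449627 ang 0.8474631053501149 len 0.1577143194982473
0.75 [0.4989 0.2003 0.2241] TCP for tip 26 mm below edge
0.85 [0.5102 0.2025 0.2352] TCP for tip 26 mm below edge
0.95 [0.5225 0.2049 0.2451] TCP for tip 26 mm below edge
1.05 [0.5357 0.2075 0.2538] TCP for tip 26 mm below edge
1.15 [0.5497 0.2102 0.261 ] TCP for tip 26 mm below edge
1.25 [0.5643 0.2131 0.2668] TCP for tip 26 mm below edge
1.35 [0.5794 0.216  0.2711] TCP for tip 26 mm below edge
1.45 [0.5949 0.2191 0.2738] TCP for tip 26 mm below edge
1.55 [0.6105 0.2221 0.275 ] TCP for tip 26 mm below edge
```

>>> apply_moves([
  {"translation": [0.03,0.005,-0.035],"turn": [0,0,0],"hand": 0},
  {"translation": [0.03,0.007,0],"turn": [0,0,0],"hand": 0},
  {"translation": [0.015,0.003,0],"turn": [0,0,0],"hand": 0},
  {"translation": [0,0,0],"turn": [0,0,0],"hand": 0},
])

```text
time: 4.75
ee_pos: [0.4755, 0.196, 0.2307]
eef_rot: [-0.091, 0.996, -0.002, 0.001]
ft_force: [0.1, -0.1, -0.0]
width: 0.0003
```

The angle is about 0.85 rad with an edge length of 158 mm (160 given), as expected. Now the approach to contact and the push along the arc.

>>> apply_moves([
  {"translation": [0.015,0.003,0],"turn": [0,0,0],"hand": 0},
  {"translation": [0.012,0.002,0.001],"turn": [0,0,0],"hand": 0},
  {"translation": [0.008,0.002,0.005],"turn": [0,0,0],"hand": 0},
  {"translation": [0.01,0.002,0.008],"turn": [0,0,0],"hand": 0},
])

```text
time: 5.15
ee_pos: [0.5191, 0.2047, 0.2447]
eef_rot: [-0.091, 0.996, -0.003, -0.001]
ft_force: [-1.0, -1.0, -0.6]
width: 0.0008
```

>>> apply_moves([
  {"translation": [0.012,0.002,0.009],"turn": [0,0,0],"hand": 0},
  {"translation": [0.012,0.002,0.008],"turn": [0,0,0],"hand": 0},
  {"translation": [0.013,0.003,0.007],"turn": [0,0,0],"hand": 0},
])

```text
time: 5.45
ee_pos: [0.5557, 0.212, 0.2708]
eef_rot: [-0.091, 0.996, -0.003, -0.002]
ft_force: [-1.1, -1.7, -1.0]
width: 0.0006
```

>>> apply_moves([
  {"translation": [0.012,0.002,0],"turn": [0,0,0],"hand": 0},
  {"translation": [0.012,0.002,0.001],"turn": [0,0,0],"hand": 0},
  {"translation": [0.012,0.003,0.001],"turn": [0,0,0],"hand": 0},
])

```text
time: 5.75
ee_pos: [0.5924, 0.2196, 0.2762]
eef_rot: [-0.091, 0.996, -0.002, -0.002]
ft_force: [-0.9, -0.2, 0.6]
width: 0.0006
```

Run:
```python
from bench import readout, camera
import cv2
a=camera("side")[:,:,::-1]; cv2.imwrite("pics/side3.png",a)
cv2.imwrite("pics/s3.png",cv2.resize(a[70:220,240:410],None,fx=3.5,fy=3.5))
s=readout.read_state(); print(s["time"],s["ee_pos"],s["ft_force"])
```

```text
5.8 [0.59366118 0.22002684 0.27593242] [-1.39667816 -0.12162832  0.00789679]
```

View pics/s3.png

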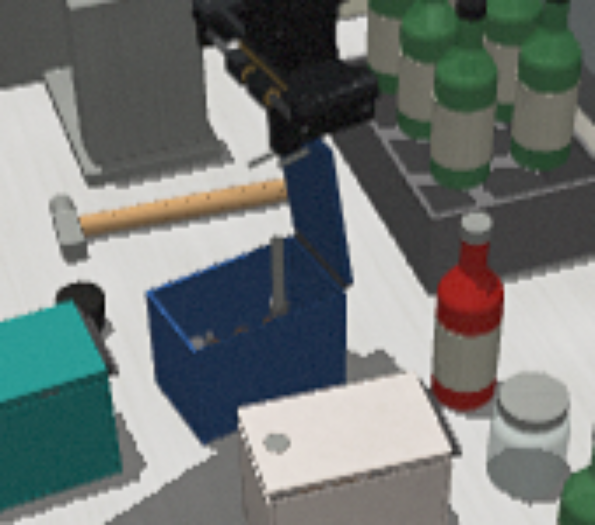

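The lid is at about 1.4 rad, with the fingertip still on its underside near the top edge at (305,145). I'll push another 15 mm, then back away.

>>> apply_moves([
  {"translation": [0.01,0.002,0],"turn": [0,0,0],"hand": 0},
  {"translation": [0.006,0.001,0],"turn": [0,0,0],"hand": 0},
  {"translation": [0,0,0],"turn": [0,0,0],"hand": 0},
])

```text
time: 6.1
ee_pos: [0.6094, 0.2233, 0.2768]
eef_rot: [-0.092, 0.996, -0.002, -0.002]
ft_force: [-0.4, -0.5, -0.5]
width: 0.0003
```

>>> apply_moves([
  {"translation": [-0.015,-0.003,0],"turn": [0,0,0],"hand": 0},
  {"translation": [-0.04,-0.008,0.01],"turn": [0,0,0],"hand": 0},
  {"translation": [-0.045,-0.009,0.02],"turn": [0,0,0],"hand": 0},
  {"translation": [-0.045,-0.009,0.02],"turn": [0,0,0],"hand": 0},
  {"translation": [-0.03,-0.006,0],"turn": [0,0,0],"hand": 0},
])

```text
time: 6.6
ee_pos: [0.4298, 0.1866, 0.3251]
eef_rot: [-0.091, 0.996, -0.003, -0.002]
ft_force: [0.1, 0.3, 1.2]
width: 0.0006
```

>>> apply_moves([
  {"translation": [0,0,0],"turn": [0,0,0],"hand": 0},
  {"translation": [0,0,0],"turn": [0,0,0],"hand": 0},
  {"translation": [0,0,0],"turn": [0,0,0],"hand": 0},
  {"translation": [0,0,0],"turn": [0,0,0],"hand": 0},
])

```text
time: 7.0
ee_pos: [0.427, 0.1862, 0.327]
eef_rot: [-0.092, 0.996, -0.001, -0.001]
ft_force: [-0.4, -0.2, 0.3]
width: 0.0005
```

Run:
```python
from bench import readout, camera
import cv2,numpy as np
a=camera("side")[:,:,::-1]; b=camera("top")[:,:,::-1]
cv2.imwrite("pics/side4.png",a);cv2.imwrite("pics/top4.png",b)
cv2.imwrite("pics/s4.png",np.hstack([cv2.resize(i[60:260,x:x+140],None,fx=2.8,fy=2.8) for i,x in((a,250),(b,205))]))
s=readout.read_state(); print(s["time"],s["ee_pos"],s["ft_force"])
```

```text
7.1 [0.4270554  0.1862105  0.32679058] [ 0.17168966 -0.83205646  0.44576736]
```

View pics/s4.png

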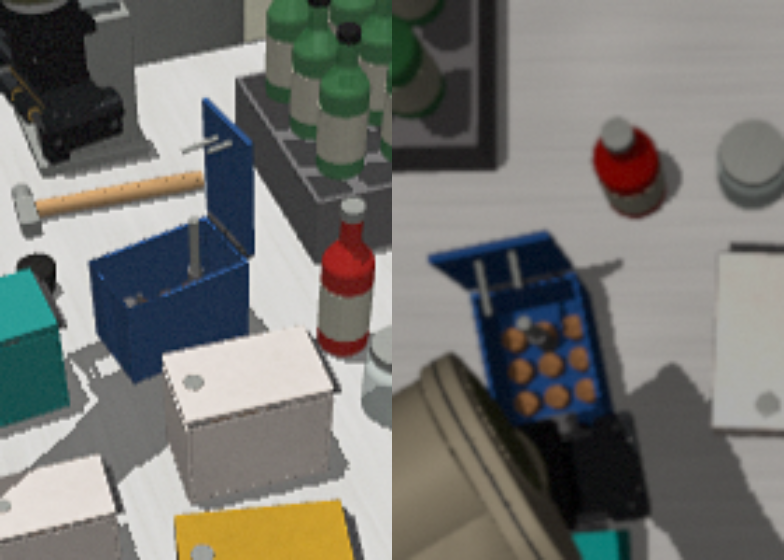

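The lid stands upright and the fingers are clear of it. The white and yellow lids are shut and the other things haven't moved. One triangulated check of the angle, then I hand in.

Run:
```python
from h import *
from bench import order
H=np.array([.6231,.2246,.127]);u=np.array([.981,.192,0])
p,e=tri((218.2,152.9),(322.9,95)); d=p-H; a=np.arctan2(d[2],-d@u)
print(p,e,"ang",a,"len",np.hypot(d[2],d@u))
d=[np.abs(cv2.imread(f"pics/{n}0.png").astype(int)-cv2.imread(f"pics/{n}4.png")).max(2)[s].mean() for n,s in(("top",np.s_[90:215,315:520]),("top",np.s_[140:260,135:225]))]
print("image change right / left",d)
if a>1.35: print(order.close_job())
```

```text
[0.61471106 0.27171384 0.2850283 ] 0.0028075682967178377 ang 1.5759618515728002 len 0.15803041276938593
image change right / left [np.float64(7.9696390243902435), np.float64(23.201574074074074)]
the job is handed in; nothing more can be done
None
```

The blue lid is open and about upright, and the job was handed in at about 7 s of the 48 s allowed. No verdict was reported.

- **What I did:** I pressed the disc with the fingers shut until it met its stop, at about 26 N on the wrist. I then took the finger away, and the spring lifted the lid ajar by itself to about 0.85 rad with nothing touching it. From there I pushed the front edge along its arc with a fingertip and backed the arm off.
- **Lid angle:** the last two-view measurement gave 1.58 rad, with an edge length of 158 mm (160 mm given). The rays missed each other by 2.8 mm, more than the 0.4 mm for the disc at the start.
- **Other things:** in the last crops the white lid is shut, as is the part of the yellow lid in view. The red bottle, jar, mallet and bung, as far as they are in view, stand where they were; the beaker, sample and green bottle were outside those crops.
- **Picture comparison:** the brightness change from the first picture to the last was 8 on the right, which takes in the beaker, sample and green bottle, and 23 on the left. I put this down to the arm and its shadow. I did not re-measure each object.
- **Contact:** wrist force was within noise (under 1 N) before hand-in, so the robot was touching nothing.

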